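# Isolate the drive test bench: interlocked levers and lockout bar

### The arm

A 6-joint arm with a two-finger parallel gripper is mounted at the origin on the work surface. World frame = base frame: x ahead of the robot, y to its left, z up, the work surface at z = 0. Lengths are in m, angles in rad, forces in N, time in s.
With the tool pointing down it reaches from about 0.25 to 0.775 m from the base axis. Payload 4 kg.
Tool frame: the origin (TCP) lies between the finger pads; the fingertips stand 25 mm ahead of it and the grasp point (between the pads) lies 6 mm ahead of it; z points along the fingers, y is the line along which they close (so a half turn about z gives the same grasp; the last joint's range is limited). The gripper opens to 94 mm and grips with 3 to 60 N. Pads are 16 mm wide; open, the fingers measure 119 mm over their backs; the gripper's body (75 mm by 177 mm) begins 78 mm behind the grasp point.
Start: joints at [1.208, 0.087, 1.371, -0, 1.684, -0.103], TCP at [0.141, 0.532, 0.231] pointing down, gripper open.
Joint ranges: [-3.1, 3.1], [-0.76, 2.03], [0.27, 2.55], [-1.08, 4.22], [0.17, 2.65], [-2.57, 2.57]. Speed limits (rad/s): [2.79, 2.79, 3.14, 3.14, 3.14, 3.14].

### API

Orientations are given as a unit quaternion [x, y, z, w].
In Python, from cell import sensors, eyes, r, finder gives the robot as it stands.
- The arm moves only by the tool apply_moves, never from a script. Its argument "rows" is a list of rows, each a list of 3 entries, a list of its own where there are three numbers: the shift along the tool's x, y, z in m, then the turn, a rotation vector about the tool's x, y, z in degrees, then the gripper command: -1 is fully open, 1 is shut, values between are in proportion. In form: [[[x, y, z], [wx, wy, wz], grip], ...]. A call has 1 to 20 rows; each row shifts and turns the commanded pose from where the row before left it, along the tool's axes as they then stand; what a row does not reach is not made up. A row lasts 1/8 s, in which the tool goes at most 62.5 mm and 10.7 degrees, less where a joint would pass 70% of its speed; a pose out of reach is approached as far as the arm can. A call is refused whole if a number of a shift passes 0.0625 or a number of a turn 10.7, either way. A call with a gripper value outside its range is refused whole. The fingers move at their own pace and stop on an object; the grip force is fixed at half the most. Time passes only in rows, so rows that do not move let the fingers close. It gives the time, the measured TCP pose, the force, the opening and the grip force at its end, in the units of the state.
- sensors.get_state(): the state, without advancing time (a new reading comes with each control period).
- eyes.read_camera(name): name is "scene" or "top" or "wrist"; returns a dict with "frame" (384x512x3 uint8, red, green, blue), "mtx" (3x3 intrinsics, pixels), "origin" and "rotation" of the camera in the world; the wrist camera has in their place "T_tool_cam" (4x4, takes a point from camera to tool coordinates, whose origin is the TCP and whose axes are the flange's). Camera axes: x right, y down, z forward; pixel columns grow to the right and rows downward; lengths in m; the calibration is good to about 2 mm. The wrist camera is an equidistant fisheye: a pixel r from the principal point sees the ray r / f radians off the axis. A picture is of the moment at which its call begins: read the wrist's pose just before it. There is no depth.
- r.sign_off(): hands the job in; it is judged then, once.
Trained networks look in a picture, given as the dict that the camera call returned (one of the last four; its "shot" number tells which), for a name from the list of things; names that differ only in an ending like _2 or _b are one class to them, and where a whole thing is asked for, a point or a joint stands for the part that bears it (a point fixed in the world has none). Each returns a list of dicts, best first, with "conf" (0 to 1); they miss things now and then, are a little off and sometimes report something else, mostly with a low value. They report only what shows in the picture. A call takes as long as a camera call.
- finder.regions_of(picture, thing): "region" (384x512 bool, what is visible of it) and "bbox" ([left, top, right, bottom] in pixels, round what is visible of it).
The state is a dict: "t": time; "q": joint angles; "dq": joint speeds; "joint_efforts": joint torques, N m; "position": TCP position; "orientation": TCP orientation; "wrist_force": force on the tool from outside, world axes, zero at the start; "moment": the same for the moment, N m; "gripper_width": finger opening in m; "finger_force": force on a finger pad.
Only numpy, scipy, OpenCV 4.12 (cv2) and the standard library are available. Lean on these libraries where they do the work, as an engineer would, in place of code of your own. Each camera call takes 0.05 s, during which the arm holds its last target. There are 200 camera calls.

### The job

A motor drive is to be taken off the test bench, so isolate it: throw all three levers of the switch bank fully over to the far side, then slide the lockout bar fully home across the near side of the thrown levers by pushing its upright end plate. The levers are interlocked in an order that nobody has told you: a blocked one gives a little and then stops, so do not force it but try another, and come back to it later. Leave everything else on the bench where it is.

Things in the scene. Friction and masses are not known exactly. Their poses are not given: they have to be found in the camera images.
- bank: the switch bank, a fixed grey steel housing 180 x 420 x 60 mm (x, y, z), origin at the centre of its underside, x away from the robot (near side -x, far side +x), y along the row of levers, z up. Three alike levers stand at its x = 0, y = +0.10, 0 and -0.10 m. A push straight to its far side with the fingertips about 145 mm above the bench throws a free lever.
- interlock (a point): centre of the bank's top, 60 mm above the bench. A hidden linkage interlocks the levers: only one is free at first, another is freed when that one is thrown fully, the last when the second one is. The order differs from time to time and cannot be seen. A blocked lever gives up to 0.17 rad from its near stop (20 mm at its tip), then stops firmly; touching a free one briskly may jolt with some 10 N.
- lever_left (a joint): the left lever of the switch bank (y = +0.10 m in the bank's frame): rad, 0 = leaning 0.5 rad from upright to the bank's near (-x) side, 1.0 = leaning 0.5 rad to the far (+x) side, at its stop. It pivots about the bank's y axis 50 mm above the bench and stays where it is left; a free one takes 2 to 4 N at the grip.
- lever_left_tip (a point): the end of the left lever, 130 mm from its pivot. The lever is a steel flat (8 x 16 mm) with a black grip from 70 to 130 mm out, 36 mm wide along the bank's y and 18 mm thick. z of this frame points outward along the lever.
- lever_mid (a joint): the mid lever of the switch bank (y = +0.00 m in the bank's frame): rad, 0 = leaning 0.5 rad from upright to the bank's near (-x) side, 1.0 = leaning 0.5 rad to the far (+x) side, at its stop. It pivots about the bank's y axis 50 mm above the bench and stays where it is left; a free one takes 2 to 4 N at the grip.
- lever_mid_tip (a point): the end of the mid lever, 130 mm from its pivot. The lever is a steel flat (8 x 16 mm) with a black grip from 70 to 130 mm out, 36 mm wide along the bank's y and 18 mm thick. z of this frame points outward along the lever.
- lever_right (a joint): the right lever of the switch bank (y = -0.10 m in the bank's frame): rad, 0 = leaning 0.5 rad from upright to the bank's near (-x) side, 1.0 = leaning 0.5 rad to the far (+x) side, at its stop. It pivots about the bank's y axis 50 mm above the bench and stays where it is left; a free one takes 2 to 4 N at the grip.
- lever_right_tip (a point): the end of the right lever, 130 mm from its pivot. The lever is a steel flat (8 x 16 mm) with a black grip from 70 to 130 mm out, 36 mm wide along the bank's y and 18 mm thick. z of this frame points outward along the lever.
- lockbar (a joint): the lockout bar, a steel comb sliding along the bank's near edge: m, 0 = open, 0.050 = home at its stop, growing to the bank's -y. It slides under 3 to 5 N and stays where left. Bar 12 x 12 x 390 mm at bank x = -0.08, 79 to 91 mm above the bench; it lies below the lever grips. A lever not thrown beyond about 0.85 rad stops it at about 35 mm.
- bar_prong (a point): end of the bar's middle prong. The three prongs (14 mm wide, 12 mm high) point to bank +x and reach x = +0.005. With the bar open each stands 50 mm to the +y side of its lever; with it home, each lies just on the near side of its thrown lever.
- bar_handle (a point): top centre of the upright steel plate at the +y end of the lockout bar, by which it is pushed: 30 mm (bank x) x 12 mm (bank y) x 60 mm tall, from 90 to 150 mm above the bench. Built at bank x = -0.08, y = +0.19 m with the bar open. About 90 mm of free space on its +y side.
- fan: bystander: black square axial fan 80 x 80 x 25 mm, lying loose beside the bank; origin at its underside; leave it alone
- heatsink: bystander: finned aluminium heat sink 70 x 100 x 40 mm, loose behind the bank; origin at its underside; leave it alone
- spare_drive: bystander: white drive unit 120 x 90 x 110 mm, loose to the left of the bank; origin at its underside; leave it alone
- small_carton: bystander: brown carton 100 x 120 x 70 mm, loose behind the bank; origin at its underside; leave it alone
- screwdriver: bystander: screwdriver lying on the bench; origin at its underside (on its long axis); leave it alone
- tape: bystander: roll of black tape, 52 mm across and 18 mm high, lying on the right-hand end of the bank's top; origin at its underside; leave it alone

How it is judged:
On the way, in this order (a step that is already met when the one before it is completed fails the run):
1. all three levers are thrown fully to the far side (value of joint each of lever_left, lever_mid, lever_right above 0.93 rad), for 0.1 s.
2. the lockout bar is slid home (value of joint lockbar above 0.044 m), for 0.1 s.
At the end, for the whole second after the job is handed in: all three levers stand beyond 0.93 rad of their 1.0 rad throw, and the lockout bar is at rest beyond 44 mm of its 50 mm travel (all of step 1 and value of joint lockbar above 0.044 m and velocity of joint lockbar below 0.01 m/s); the robot touches nothing.
It fails at once if a lever or the bar is forced: the robot presses on the switch bank with more than 40 N (contact force between any of the fingers, the arm and bank above 40 N).
It fails at once if a bystander is moved more than 30 mm (distance of any of fan, heatsink, spare_drive, small_carton, screwdriver, tape from where it was at the start of the episode above 0.03 m).
It also fails if it takes over 64 s, if anything falls off the work surface, if the arm or the gripper's body presses on something with over 40 N, if the wrist force passes 120 N, or if a joint passes its speed limit or range.

## Working session

There is one attempt and no reset: what is moved stays moved. The work goes in short steps, Python scripts to look and compute and a tool call to move; the robot and the scene stay as the last step left them, time stands still between calls to the robot, and variables do not carry over. Pictures are saved under pics/ and viewed, at most 10 in all, crops included, and the job is handed in when it is done.

Besides the shell and the picture viewer there is one more tool, called as a command line: name --argument value ..., lists and objects as JSON in quotes. apply_moves: Moves the arm, as the interface text tells. Its arguments: {"type":"object","properties":{"rows":{"type":"array"}},"required":["rows"]}

```bash
mkdir -p pics
cat > h.py <<'E'
import numpy as np, cv2
from cell import sensors, eyes, r, finder
def ray(p,uv):
    m=p["mtx"]; d=np.array([(uv[0]-m[0][2])/m[0][0],(uv[1]-m[1][2])/m[1][1],1.0])
    return np.array(p["origin"]),np.array(p["rotation"])@d
def atz(p,uv,z):
    o,d=ray(p,uv); return o+d*(z-o[2])/d[2]
def proj(p,X):
    c=np.array(p["rotation"]).T@(np.array(X)-p["origin"]); m=np.array(p["mtx"])@c; return m[:2]/m[2]
E
python3 - <<'E'
from h import *
s=sensors.get_state(); print(s["t"],s["position"],s["orientation"],s["wrist_force"])
ims=[]
for n in("top","scene"):
    p=eyes.read_camera(n); print(n,np.round(p["origin"],3)); ims.append(p["frame"])
    for k in("bank","lever_left","lever_mid","lever_right","lockbar","bar_handle","spare_drive","tape","fan"):
        for q in finder.regions_of(p,k)[:3]:
            ys,xs=np.nonzero(q["region"]); print(k,round(q["conf"],2),np.round(q["bbox"]),round(xs.mean()),round(ys.mean()))
    cv2.imwrite(f"pics/{n}0.png",cv2.resize(p["frame"][:,:,::-1],(800,600),interpolation=cv2.INTER_CUBIC))
E
```

```text
0.0 [0.14112626 0.53107324 0.229323  ] [ 1.29556892e-01  9.91571379e-01 -1.07046882e-03 -2.55701854e-04] [ 0.61157349 -0.31034839  0.35772644]
top [0.48  0.046 1.197]
lever_left 0.49 [240. 195. 252. 209.] 247 201
lever_mid 0.73 [278. 191. 289. 206.] 281 198
lever_mid 0.69 [364. 164. 399. 196.] 380 180
lever_right 0.55 [307. 184. 324. 198.] 315 193
lockbar 0.98 [218. 182. 346. 223.] 273 207
bar_handle 0.71 [216. 182. 348. 224.] 275 207
bar_handle 0.46 [276. 188. 290. 206.] 281 198
spare_drive 0.93 [128. 168. 170. 215.] 147 191
tape 0.39 [278. 188. 290. 208.] 281 197
fan 0.96 [367. 164. 394. 193.] 380 180
scene [ 1.347 -0.086  0.898]
bank 0.8 [164. 164. 315. 266.] 238 217
lever_mid 0.59 [226. 171. 243. 213.] 235 190
lever_right 0.62 [193. 179. 207. 220.] 199 196
lockbar 0.73 [161. 159. 298. 217.] 241 191
bar_handle 0.87 [162. 159. 296. 215.] 243 191
bar_handle 0.59 [348. 173. 399. 228.] 374 199
spare_drive 0.82 [345. 170. 399. 228.] 374 198
spare_drive 0.32 [260. 167. 276. 206.] 269 183
tape 0.63 [169. 223. 192. 240.] 179 231
fan 0.94 [105. 230. 140. 261.] 122 245
```

View pics/top0.png

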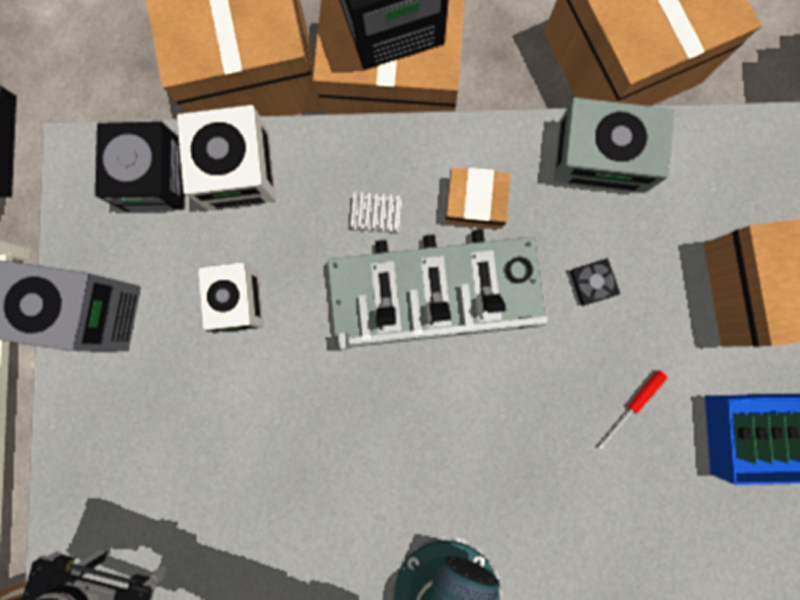

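View pics/scene0.png

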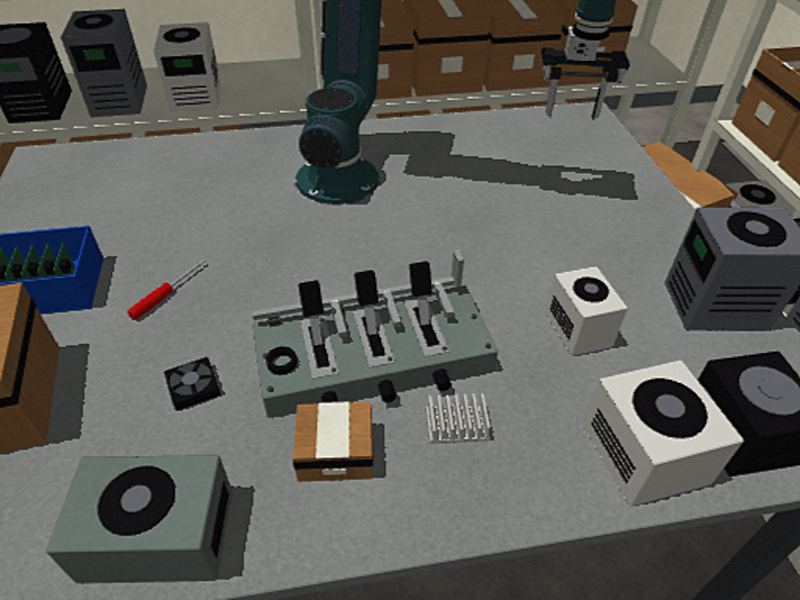

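The top view shows the bank in the middle, with its far corners at about (329,260) and (536,238) in the 800x600 view. All the levers lean towards the robot, and the bar handle is at (341,340). The scene view agrees. Next I fit the bank pose.

Run:
```python
from h import *
from scipy.optimize import least_squares
T=eyes.read_camera("top"); S=eyes.read_camera("scene")
tz=.05+.13*np.cos(.5); tx=-.13*np.sin(.5)
k=.64
obs=[(T,(.09,.21,.06),(329,260)),(T,(.09,-.21,.06),(536,238)),(T,(-.08,.19,.15),(341,338)),
 (T,(tx,.1,tz),(386,324)),(T,(tx,0,tz),(440,317)),(T,(tx,-.1,tz),(495,309)),
 (S,(.09,.21,.06),(497,353)),(S,(.09,-.21,.06),(266,396)),(S,(-.08,.19,.15),(458,253)),
 (S,(tx,.1,tz),(420,264)),(S,(tx,0,tz),(365,272)),(S,(tx,-.1,tz),(311,283))]
def W(v,b):
    c,s=np.cos(v[2]),np.sin(v[2]); return np.array([v[0]+c*b[0]-s*b[1],v[1]+s*b[0]+c*b[1],b[2]])
f=lambda v:np.concatenate([proj(p,W(v,b))-k*np.array(o) for p,b,o in obs])
z=least_squares(f,[.48,.03,.1],loss="soft_l1"); v=z.x
print("pose",v.round(4),np.degrees(v[2])); print(f(v).reshape(-1,2).round(1))
for n,b in dict(L=(tx,.1,tz),M=(tx,0,tz),R=(tx,-.1,tz),handle=(-.08,.19,.15),origin=(0,0,0)).items(): print(n,W(v,b).round(3))
def box(x,y,z,c,p,im):
    P=[W(v,q) for q in ((x[0],y[0],z),(x[1],y[0],z),(x[1],y[1],z),(x[0],y[1],z))]
    cv2.polylines(im,[np.int32([proj(p,q)*1600/512 for q in P])],True,c,1)
out=[]
for p,(x0,y0) in((T,(600,400)),(S,(450,420))):
    im=cv2.resize(p["frame"][:,:,::-1],(1600,1200),interpolation=cv2.INTER_CUBIC)
    box((-.09,.09),(-.21,.21),.06,(0,0,255),p,im); box((-.095,-.065),(.184,.196),.15,(255,0,0),p,im)
    for y in(.1,0,-.1): box((tx-.009,tx+.009),(y-.018,y+.018),tz,(0,255,0),p,im)
    out.append(im[y0:y0+400,x0:x0+600])
cv2.imwrite("pics/fit.png",cv2.resize(np.vstack(out),(450,600)))
cv2.imwrite("pics/fit.png",cv2.resize(np.hstack([o[:,:550] for o in out]),(800,290)))
for n,(cx,cy) in dict(drive=(230,295),tape=(518,269),sink=(375,212),carton=(477,196)).items(): print(n,atz(T,(cx*k,cy*k),.05).round(3))
```

```text
Traceback (most recent call last):
  File "h.py", line 9, in proj
    c=np.array(p["rotation"]).T@(np.array(X)-p["origin"]); m=np.array(p["mtx"])@c; return m[:2]/m[2]
      ~~~~~~~~~~~~~~~~~~~~~~~~~^^~~~~~~~~~~~~~~~~~~~~~~~~
ValueError: matmul: Input operand 1 has a mismatch in its core dimension 0, with gufunc signature (n?,k),(k,m?)->(n?,m?) (size 3 is different from 4)
```

The camera rotation is a quaternion, so I fix that in the helper.

```bash
cat > h.py <<'E'
import numpy as np, cv2
from scipy.spatial.transform import Rotation
from cell import sensors, eyes, r, finder
rot=lambda p:Rotation.from_quat(p["rotation"]).as_matrix()
def ray(p,uv):
    m=p["mtx"]; d=np.array([(uv[0]-m[0][2])/m[0][0],(uv[1]-m[1][2])/m[1][1],1.0])
    return np.array(p["origin"]),rot(p)@d
def atz(p,uv,z):
    o,d=ray(p,uv); return o+d*(z-o[2])/d[2]
def proj(p,X):
    m=np.array(p["mtx"])@rot(p).T@(np.array(X)-p["origin"]); return m[:2]/m[2]
def W(v,b):
    c,s=np.cos(v[2]),np.sin(v[2]); return np.array([v[0]+c*b[0]-s*b[1],v[1]+s*b[0]+c*b[1],b[2]])
E
python3 - <<'E'
from h import *
from scipy.optimize import least_squares
T=eyes.read_camera("top"); S=eyes.read_camera("scene")
print(T["rotation"],rot(T).round(2).tolist())
tz=.05+.13*np.cos(.5); tx=-.13*np.sin(.5)
k=.64
obs=[(T,(.09,.21,.06),(329,260)),(T,(.09,-.21,.06),(536,238)),(T,(-.08,.19,.15),(341,338)),
 (T,(tx,.1,tz),(386,324)),(T,(tx,0,tz),(440,317)),(T,(tx,-.1,tz),(495,309)),
 (S,(.09,.21,.06),(497,353)),(S,(.09,-.21,.06),(266,396)),(S,(-.08,.19,.15),(458,253)),
 (S,(tx,.1,tz),(420,264)),(S,(tx,0,tz),(365,272)),(S,(tx,-.1,tz),(311,283))]
f=lambda v:np.concatenate([proj(p,W(v,b))-k*np.array(o) for p,b,o in obs])
z=least_squares(f,[.48,.03,.1],loss="soft_l1"); v=z.x
np.save("v.npy",v)
print("pose",v.round(4),np.degrees(v[2])); print(f(v).reshape(-1,2).round(1).tolist())
for n,b in dict(L=(tx,.1,tz),M=(tx,0,tz),R=(tx,-.1,tz),handle=(-.08,.19,.15),origin=(0,0,0)).items(): print(n,W(v,b).round(3))
def box(x,y,z,c,p,im):
    P=[W(v,q) for q in ((x[0],y[0],z),(x[1],y[0],z),(x[1],y[1],z),(x[0],y[1],z))]
    cv2.polylines(im,[np.int32([proj(p,q)*1600/512 for q in P])],True,c,1)
out=[]
for p,(x0,y0) in((T,(600,400)),(S,(450,450))):
    im=cv2.resize(p["frame"][:,:,::-1],(1600,1200),interpolation=cv2.INTER_CUBIC)
    box((-.09,.09),(-.21,.21),.06,(0,0,255),p,im); box((-.095,-.065),(.184,.196),.15,(255,0,0),p,im)
    for y in(.1,0,-.1): box((tx-.009,tx+.009),(y-.018,y+.018),tz,(0,255,0),p,im)
    out.append(im[y0:y0+400,x0:x0+550])
cv2.imwrite("pics/fit.png",cv2.resize(np.vstack(out),(412,600)))
for n,(cx,cy) in dict(drive=(230,295),tape=(518,269),sink=(375,212),carton=(477,196)).items(): print(n,atz(T,(cx*k,cy*k),.05).round(3))
E
```

```text
[-0.69772798  0.71473163 -0.03022111  0.03769679] [[-0.02, -1.0, 0.1], [-1.0, 0.02, 0.01], [-0.01, -0.1, -1.0]]
pose [0.6036 0.0064 0.0775] 4.4391508010369956
[[-1.6, -2.5], [-0.9, -2.0], [-2.1, 0.3], [-0.3, -0.4], [0.5, 0.5], [0.6, 2.0], [1.2, -0.7], [-3.1, 1.4], [2.6, 1.0], [-1.1, -0.9], [-0.7, -0.3], [-2.2, -1.5]]
L [0.534 0.101 0.164]
M [0.541 0.002 0.164]
R [ 0.549 -0.098  0.164]
handle [0.509 0.19  0.15 ]
origin [0.604 0.006 0.   ]
drive [0.604 0.42  0.05 ]
tape [ 0.643 -0.162  0.05 ]
sink [0.767 0.124 0.05 ]
carton [ 0.795 -0.084  0.05 ]
```

View pics/fit.png

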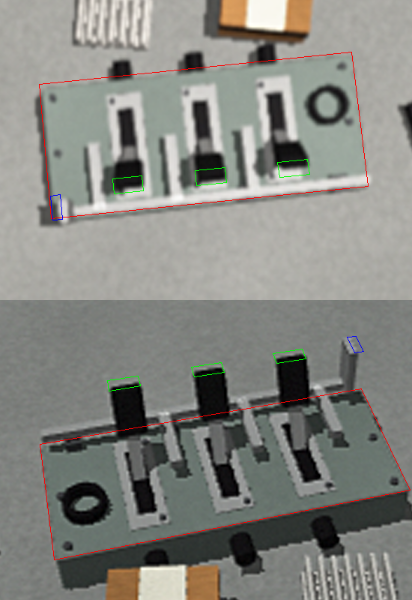

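The fit lies within about 4 mm of the picture: bank at (0.604, 0.006), yaw 4.4°. I'll shut the fingers, align the tool with the bank and go to the near side of the left lever.

apply_moves --rows '[[[0, 0, 0], [0, 0, -9.7], 1], [[0, 0, 0], [0, 0, -9.7], 1], [[-0.032, -0.046, 0], [0, 0, 0], 1], [[-0.032, -0.046, 0], [0, 0, 0], 1], [[-0.032, -0.046, 0], [0, 0, 0], 1], [[-0.032, -0.046, 0], [0, 0, 0], 1], [[-0.032, -0.046, 0], [0, 0, 0], 1], [[-0.032, -0.046, 0], [0, 0, 0], 1], [[-0.032, -0.046, 0], [0, 0, 0], 1], [[-0.032, -0.046, 0], [0, 0, 0], 1], [[-0.032, -0.046, 0], [0, 0, 0], 1], [[-0.032, -0.046, 0], [0, 0, 0], 1], [[0, 0, 0], [0, 0, 0], 1], [[0, 0, 0], [0, 0, 0], 1]]'

```text
t: 2.95
position: [0.4962, 0.0984, 0.2304]
orientation: [-0.039, 0.999, 0.0, -0.0]
wrist_force: [-0.7, 0.2, -0.5]
gripper_width: 0.0005
finger_force: 0.0
```

```bash
cat > bs.py <<'E'
from h import *
v=np.load("v.npy")
def show():
    s=sensors.get_state(); c,n=np.cos(v[2]),np.sin(v[2]); d=np.array(s["position"])[:2]-v[:2]
    R=Rotation.from_quat(s["orientation"]).as_matrix()
    f=s["wrist_force"]
    print("t",round(s["t"],2),"bank",round(c*d[0]+n*d[1],4),round(-n*d[0]+c*d[1],4),"z",round(s["position"][2],4),"yaw err deg",round(np.degrees(np.arctan2(R[1,1],R[0,1]))-90-np.degrees(v[2]),2),"tilt",R[:2,2].round(3),"F bank",round(c*f[0]+n*f[1],1),round(-n*f[0]+c*f[1],1),round(f[2],1),"w",s["gripper_width"])
show()
E
python3 bs.py
```

```text
t 2.95 bank -0.0999 0.1001 z 0.2304 yaw err deg 0.06 tilt [-0.001  0.001] F bank -0.7 0.2 -0.5 w 0.0005389841235763418
```

apply_moves --rows '[[[0, 0, 0.03], [0, 0, 0], 1], [[0, 0, 0.03], [0, 0, 0], 1], [[-0.008, 0, 0], [0, 0, 0], 1], [[-0.008, 0, 0], [0, 0, 0], 1], [[-0.004, 0, 0], [0, 0, 0], 1], [[-0.004, 0, 0], [0, 0, 0], 1], [[-0.004, 0, 0], [0, 0, 0], 1], [[-0.004, 0, 0], [0, 0, 0], 1], [[-0.004, 0, 0], [0, 0, 0], 1]]'

```text
t: 4.08
position: [0.5309, 0.1008, 0.1707]
orientation: [-0.039, 0.999, -0.0, -0.002]
wrist_force: [-13.8, -1.9, 8.8]
gripper_width: 0.0005
finger_force: 6.7
```

apply_moves --rows '[[[-0.003, 0, 0], [0, 0, 0], 1]]'

```text
t: 4.2
position: [0.5313, 0.1008, 0.1707]
orientation: [-0.039, 0.999, -0.0, -0.006]
wrist_force: [-19.9, -2.2, 12.9]
gripper_width: 0.0002
finger_force: 10.1
```

apply_moves --rows '[[[-0.002, 0, 0], [0, 0, 0], 1]]'

```text
t: 4.32
position: [0.5315, 0.1009, 0.1708]
orientation: [-0.039, 0.999, -0.001, -0.008]
wrist_force: [-23.8, -2.1, 14.5]
gripper_width: 0.0003
finger_force: 12.0
```

The left lever stops firmly at about 20 N, so it is blocked. I back off and try the mid lever.

apply_moves --rows '[[[0.02, 0, 0], [0, 0, 0], 1], [[0.023, 0, 0], [0, 0, 0], 1], [[0, -0.05, 0], [0, 0, 0], 1], [[0, -0.05, 0], [0, 0, 0], 1], [[-0.006, 0, 0], [0, 0, 0], 1], [[-0.006, 0, 0], [0, 0, 0], 1], [[-0.004, 0, 0], [0, 0, 0], 1], [[-0.004, 0, 0], [0, 0, 0], 1], [[-0.004, 0, 0], [0, 0, 0], 1], [[-0.004, 0, 0], [0, 0, 0], 1], [[-0.004, 0, 0], [0, 0, 0], 1], [[-0.004, 0, 0], [0, 0, 0], 1]]'

```text
t: 5.82
position: [0.5383, 0.0013, 0.1708]
orientation: [-0.04, 0.999, -0.0, -0.0]
wrist_force: [-5.6, 0.7, 3.8]
gripper_width: 0.0005
finger_force: 2.0
```

```bash
python3 bs.py
```

```text
t 5.83 bank -0.0655 -0.0 z 0.1708 yaw err deg 0.09 tilt [-0. -0.] F bank -5.5 1.2 3.8 w 0.0005418531116071406
```

apply_moves --rows '[[[-0.003, 0, 0], [0, 0, 0], 1], [[-0.003, 0, 0], [0, 0, 0], 1]]'

```text
t: 6.08
position: [0.5398, 0.0014, 0.1708]
orientation: [-0.039, 0.999, -0.0, -0.006]
wrist_force: [-20.7, -1.5, 13.5]
gripper_width: 0.0003
finger_force: 10.5
```

```bash
python3 bs.py
```

```text
t 6.08 bank -0.064 -0.0001 z 0.1708 yaw err deg 0.07 tilt [-0.012 -0.001] F bank -20.8 0.1 13.5 w 0.0003101022561568142
```

The mid lever is blocked as well. Next is the right one.

apply_moves --rows '[[[0.02, 0, 0], [0, 0, 0], 1], [[0.02, 0, 0], [0, 0, 0], 1], [[0, -0.05, 0], [0, 0, 0], 1], [[0, -0.05, 0], [0, 0, 0], 1], [[-0.006, 0, 0], [0, 0, 0], 1], [[-0.006, 0, 0], [0, 0, 0], 1], [[-0.004, 0, 0], [0, 0, 0], 1], [[-0.004, 0, 0], [0, 0, 0], 1], [[-0.004, 0, 0], [0, 0, 0], 1], [[-0.004, 0, 0], [0, 0, 0], 1], [[-0.004, 0, 0], [0, 0, 0], 1], [[-0.004, 0, 0], [0, 0, 0], 1], [[-0.004, 0, 0], [0, 0, 0], 1]]'

```text
t: 7.7
position: [0.5523, -0.0982, 0.1707]
orientation: [-0.039, 0.999, -0.0, 0.0]
wrist_force: [-4.1, -0.8, 2.2]
gripper_width: 0.0001
finger_force: 1.8
```

apply_moves --rows '[[[-0.003, 0, 0], [0, 0, 0], 1]]'

```text
t: 7.82
position: [0.5554, -0.098, 0.1705]
orientation: [-0.039, 0.999, -0.0, 0.0]
wrist_force: [-3.2, -0.6, 3.1]
gripper_width: 0.0003
finger_force: 1.7
```

```bash
python3 bs.py
```

```text
t 7.83 bank -0.0561 -0.1003 z 0.1705 yaw err deg 0.07 tilt [ 0. -0.] F bank -3.2 -0.4 3.1 w 0.00026655668063831593
```

The right lever is free, so I throw it.

apply_moves --rows '[[[-0.006, 0, 0], [0, 0, 0], 1], [[-0.009, 0, 0], [0, 0, 0], 1], [[-0.009, 0, 0], [0, 0, 0], 1], [[-0.009, 0, 0], [0, 0, 0], 1], [[-0.009, 0, 0], [0, 0, 0], 1], [[-0.009, 0, 0], [0, 0, 0], 1], [[-0.009, 0, 0], [0, 0, 0], 1], [[-0.006, 0, 0], [0, 0, 0], 1], [[-0.004, 0, 0], [0, 0, 0], 1], [[-0.004, 0, 0], [0, 0, 0], 1]]'

```text
t: 9.07
position: [0.629, -0.0919, 0.1702]
orientation: [-0.039, 0.999, 0.0, -0.0]
wrist_force: [-2.4, -0.3, -1.3]
gripper_width: 0.0002
finger_force: 1.1
```

apply_moves --rows '[[[-0.004, 0, 0], [0, 0, 0], 1], [[-0.004, 0, 0], [0, 0, 0], 1]]'

```text
t: 9.32
position: [0.6372, -0.0914, 0.1707]
orientation: [-0.039, 0.999, -0.0, 0.0]
wrist_force: [-1.8, 0.4, -0.8]
gripper_width: 0.0005
finger_force: 1.0
```

```bash
python3 bs.py
```

```text
t 9.32 bank 0.026 -0.1001 z 0.1707 yaw err deg 0.07 tilt [ 0.001 -0.   ] F bank -1.8 0.5 -0.8 w 0.0005010008918461481
```

apply_moves --rows '[[[-0.003, 0, 0], [0, 0, 0], 1], [[-0.003, 0, 0], [0, 0, 0], 1]]'

```text
t: 9.57
position: [0.6426, -0.0909, 0.1706]
orientation: [-0.039, 0.999, -0.0, -0.001]
wrist_force: [-5.2, -1.1, 0.2]
gripper_width: 0.0003
finger_force: 3.0
```

apply_moves --rows '[[[-0.003, 0, 0], [0, 0, 0], 1]]'

```text
t: 9.7
position: [0.6432, -0.0909, 0.1703]
orientation: [-0.039, 0.999, 0.0, -0.004]
wrist_force: [-11.9, -1.0, 3.3]
gripper_width: 0.0005
finger_force: 6.5
```

It has reached its stop. I go back and try the mid lever again.

apply_moves --rows '[[[-0.002, 0, 0], [0, 0, 0], 1], [[0.045, 0, 0], [0, 0, 0], 1], [[0.045, 0, 0], [0, 0, 0], 1], [[0.045, 0, 0], [0, 0, 0], 1], [[0, 0.05, 0], [0, 0, 0], 1], [[0, 0.05, 0], [0, 0, 0], 1], [[-0.006, 0, 0], [0, 0, 0], 1], [[-0.006, 0, 0], [0, 0, 0], 1], [[-0.004, 0, 0], [0, 0, 0], 1], [[-0.004, 0, 0], [0, 0, 0], 1], [[-0.004, 0, 0], [0, 0, 0], 1], [[-0.004, 0, 0], [0, 0, 0], 1], [[-0.004, 0, 0], [0, 0, 0], 1], [[-0.004, 0, 0], [0, 0, 0], 1]]'

```text
t: 11.45
position: [0.5406, 0.0013, 0.1707]
orientation: [-0.039, 0.999, -0.0, -0.001]
wrist_force: [-5.2, -1.1, 3.2]
gripper_width: 0.0005
finger_force: 1.9
```

apply_moves --rows '[[[-0.003, 0, 0], [0, 0, 0], 1]]'

```text
t: 11.58
position: [0.5439, 0.0016, 0.1708]
orientation: [-0.039, 0.999, -0.0, -0.001]
wrist_force: [-3.2, -1.0, 2.5]
gripper_width: 0.0005
finger_force: 1.8
```

```bash
python3 bs.py
```

```text
t 11.57 bank -0.0599 -0.0001 z 0.1708 yaw err deg 0.08 tilt [-0.001 -0.   ] F bank -3.3 -0.7 2.5 w 0.0005210167796603802
```

The mid lever is now free, so I throw it.

apply_moves --rows '[[[-0.006, 0, 0], [0, 0, 0], 1], [[-0.009, 0, 0], [0, 0, 0], 1], [[-0.009, 0, 0], [0, 0, 0], 1], [[-0.009, 0, 0], [0, 0, 0], 1], [[-0.009, 0, 0], [0, 0, 0], 1], [[-0.009, 0, 0], [0, 0, 0], 1], [[-0.009, 0, 0], [0, 0, 0], 1], [[-0.009, 0, 0], [0, 0, 0], 1], [[-0.005, 0, 0], [0, 0, 0], 1], [[-0.004, 0, 0], [0, 0, 0], 1], [[-0.004, 0, 0], [0, 0, 0], 1], [[-0.004, 0, 0], [0, 0, 0], 1]]'

```text
t: 13.08
position: [0.6303, 0.0084, 0.1707]
orientation: [-0.039, 0.999, 0.0, 0.0]
wrist_force: [-2.4, -0.2, -0.9]
gripper_width: 0.0005
finger_force: 1.0
```

apply_moves --rows '[[[-0.003, 0, 0], [0, 0, 0], 1], [[-0.003, 0, 0], [0, 0, 0], 1]]'

```text
t: 13.32
position: [0.6345, 0.0087, 0.1705]
orientation: [-0.039, 0.999, -0.0, -0.002]
wrist_force: [-10.1, -1.1, 2.3]
gripper_width: 0.0006
finger_force: 4.9
```

apply_moves --rows '[[[-0.003, 0, 0], [0, 0, 0], 1]]'

```text
t: 13.45
position: [0.6351, 0.0088, 0.1703]
orientation: [-0.039, 0.999, -0.0, -0.005]
wrist_force: [-16.4, -1.4, 5.5]
gripper_width: 0.0003
finger_force: 8.3
```

```bash
python3 bs.py
```

```text
t 13.45 bank 0.0316 -0.0001 z 0.1703 yaw err deg 0.06 tilt [-0.011 -0.001] F bank -16.5 -0.1 5.5 w 0.00031426075623765476
```

The mid lever is at its stop, at the same x as the right one. Now the left lever.

apply_moves --rows '[[[0.046, 0, 0], [0, 0, 0], 1], [[0.046, 0, 0], [0, 0, 0], 1], [[0.046, 0, 0], [0, 0, 0], 1], [[0, 0.05, 0], [0, 0, 0], 1], [[0, 0.05, 0], [0, 0, 0], 1], [[-0.006, 0, 0], [0, 0, 0], 1], [[-0.006, 0, 0], [0, 0, 0], 1], [[-0.004, 0, 0], [0, 0, 0], 1], [[-0.004, 0, 0], [0, 0, 0], 1], [[-0.004, 0, 0], [0, 0, 0], 1], [[-0.004, 0, 0], [0, 0, 0], 1], [[-0.004, 0, 0], [0, 0, 0], 1], [[-0.004, 0, 0], [0, 0, 0], 1]]'

```text
t: 15.08
position: [0.5297, 0.1008, 0.1704]
orientation: [-0.039, 0.999, 0.0, -0.0]
wrist_force: [0.6, -0.7, 0.1]
gripper_width: 0.0005
finger_force: 0.0
```

apply_moves --rows '[[[-0.004, 0, 0], [0, 0, 0], 1]]'

```text
t: 15.2
position: [0.5327, 0.1011, 0.1707]
orientation: [-0.039, 0.999, -0.0, -0.001]
wrist_force: [-3.2, -1.5, 3.0]
gripper_width: 0.0005
finger_force: 1.9
```

```bash
python3 bs.py
```

```text
t 15.2 bank -0.0633 0.0999 z 0.1707 yaw err deg 0.09 tilt [-0.002 -0.   ] F bank -3.4 -1.2 3.0 w 0.0005448986452384908
```

apply_moves --rows '[[[-0.004, 0, 0], [0, 0, 0], 1]]'

```text
t: 15.32
position: [0.5371, 0.1015, 0.1708]
orientation: [-0.039, 0.999, 0.0, -0.0]
wrist_force: [-2.8, -1.0, 2.2]
gripper_width: 0.0004
finger_force: 1.7
```

apply_moves --rows '[[[-0.003, 0, 0], [0, 0, 0], 1]]'

```text
t: 15.45
position: [0.5404, 0.1017, 0.1707]
orientation: [-0.039, 0.999, 0.0, -0.0]
wrist_force: [-2.0, -0.4, 2.2]
gripper_width: 0.0008
finger_force: 1.6
```

apply_moves --rows '[[[-0.006, 0, 0], [0, 0, 0], 1], [[-0.009, 0, 0], [0, 0, 0], 1], [[-0.009, 0, 0], [0, 0, 0], 1], [[-0.009, 0, 0], [0, 0, 0], 1], [[-0.009, 0, 0], [0, 0, 0], 1], [[-0.009, 0, 0], [0, 0, 0], 1], [[-0.009, 0, 0], [0, 0, 0], 1], [[-0.009, 0, 0], [0, 0, 0], 1], [[-0.005, 0, 0], [0, 0, 0], 1], [[-0.004, 0, 0], [0, 0, 0], 1], [[-0.004, 0, 0], [0, 0, 0], 1]]'

```text
t: 16.82
position: [0.6224, 0.1081, 0.1707]
orientation: [-0.039, 0.999, 0.0, 0.0]
wrist_force: [-2.5, 0.2, -0.4]
gripper_width: 0.0004
finger_force: 1.0
```

apply_moves --rows '[[[-0.003, 0, 0], [0, 0, 0], 1], [[-0.003, 0, 0], [0, 0, 0], 1]]'

```text
t: 17.08
position: [0.6262, 0.1084, 0.1705]
orientation: [-0.039, 0.999, -0.0, -0.003]
wrist_force: [-10.3, -0.7, 2.8]
gripper_width: 0.0004
finger_force: 5.4
```

apply_moves --rows '[[[-0.003, 0, 0], [0, 0, 0], 1]]'

```text
t: 17.2
position: [0.6267, 0.1085, 0.1703]
orientation: [-0.039, 0.999, -0.0, -0.006]
wrist_force: [-16.8, -2.0, 6.0]
gripper_width: 0.0002
finger_force: 8.9
```

```bash
python3 bs.py
```

```text
t 17.2 bank 0.031 0.1 z 0.1703 yaw err deg 0.09 tilt [-0.012 -0.001] F bank -16.9 -0.7 6.0 w 0.00024266293258627816
```

All three levers are at their stops. I rise, go over to the +y side of the handle and look.

apply_moves --rows '[[[0.04, 0, 0], [0, 0, 0], 1], [[0.04, 0, -0.03], [0, 0, 0], 1], [[0.04, 0, -0.03], [0, 0, 0], 1], [[0, 0.05, 0], [0, 0, 0], 1], [[0, 0.05, 0], [0, 0, 0], 1], [[0, 0.05, 0], [0, 0, 0], 1], [[0, 0, 0], [0, 0, 0], 1]]'

```text
t: 18.08
position: [0.4999, 0.2521, 0.2312]
orientation: [-0.042, 0.999, 0.001, 0.002]
wrist_force: [0.5, -0.3, -0.9]
gripper_width: 0.0003
finger_force: 0.0
```

```bash
python3 bs.py
python3 - <<'E'
from h import *
v=np.load("v.npy")
p=eyes.read_camera("scene")
im=cv2.resize(p["frame"][80:280,140:410,::-1],(800,593),interpolation=cv2.INTER_CUBIC)
q=(proj(p,W(v,(-.083,.19,.15)))-[140,80])*800/270; cv2.circle(im,tuple(int(a) for a in q),4,(0,0,255),1)
cv2.imwrite("pics/s1.png",im)
E
```

```text
t 18.07 bank -0.0843 0.253 z 0.2312 yaw err deg 0.36 tilt [0.003 0.002] F bank 0.4 -0.3 -0.9 w 0.0002768590115777032
```

View pics/s1.png

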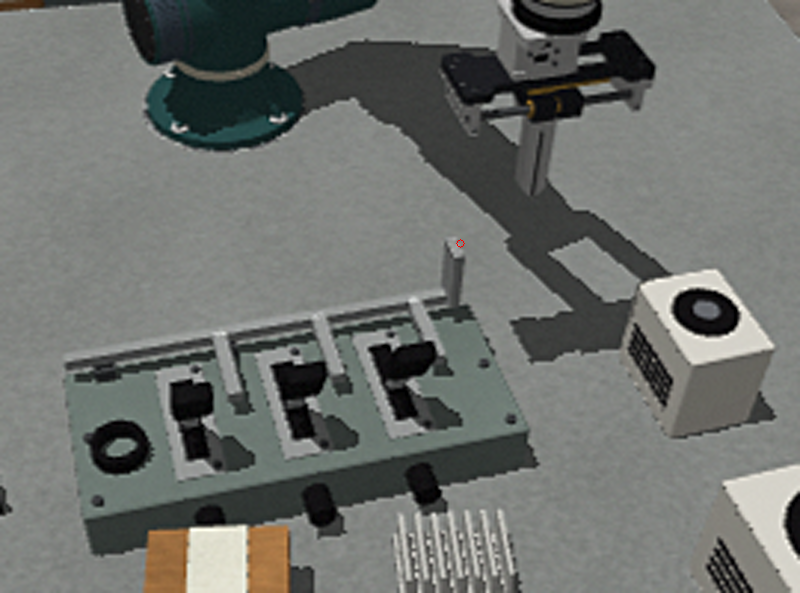

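The picture shows all three levers leaning to the far side and the handle at (453,243), close to the predicted (460,243). I descend and push the handle towards -y.

apply_moves --rows '[[[0, 0, 0.03], [0, 0, 0], 1], [[0, 0, 0.03], [0, 0, 0], 1], [[0, 0, 0.03], [0, 0, 0], 1], [[0, -0.012, 0], [0, 0, 0], 1], [[0, -0.012, 0], [0, 0, 0], 1], [[0, -0.006, 0], [0, 0, 0], 1], [[0, -0.006, 0], [0, 0, 0], 1], [[0, -0.006, 0], [0, 0, 0], 1], [[0, -0.006, 0], [0, 0, 0], 1]]'

```text
t: 19.25
position: [0.5036, 0.2011, 0.1408]
orientation: [-0.04, 0.999, 0.0, 0.0]
wrist_force: [0.5, 1.5, 1.2]
gripper_width: 0.0006
finger_force: 1.2
```

```bash
python3 bs.py
```

```text
t 19.25 bank -0.0846 0.2018 z 0.1408 yaw err deg 0.09 tilt [0.    0.001] F bank 0.7 1.5 1.2 w 0.00062794516776283
```

apply_moves --rows '[[[0, -0.004, 0], [0, 0, 0], 1], [[0, -0.006, 0], [0, 0, 0], 1], [[0, -0.006, 0], [0, 0, 0], 1], [[0, -0.006, 0], [0, 0, 0], 1], [[0, -0.006, 0], [0, 0, 0], 1]]'

```text
t: 19.88
position: [0.5059, 0.1728, 0.1407]
orientation: [-0.039, 0.999, 0.0, 0.0]
wrist_force: [0.4, 3.6, 1.6]
gripper_width: 0.0002
finger_force: 1.4
```

apply_moves --rows '[[[0, -0.005, 0], [0, 0, 0], 1], [[0, -0.004, 0], [0, 0, 0], 1]]'

```text
t: 20.12
position: [0.5067, 0.1638, 0.1407]
orientation: [-0.039, 0.999, 0.0, 0.0]
wrist_force: [0.5, 2.6, 2.0]
gripper_width: 0.0006
finger_force: 1.4
```

```bash
python3 bs.py
```

```text
t 20.12 bank -0.0844 0.1645 z 0.1407 yaw err deg 0.06 tilt [0.001 0.   ] F bank 0.7 2.5 2.0 w 0.0006369061314600062
```

Now on to the stop in small steps.

apply_moves --rows '[[[0, -0.003, 0], [0, 0, 0], 1], [[0, -0.003, 0], [0, 0, 0], 1]]'

```text
t: 20.38
position: [0.507, 0.158, 0.1406]
orientation: [-0.039, 0.999, 0.0, 0.0]
wrist_force: [1.2, 3.1, 2.1]
gripper_width: 0.0007
finger_force: 1.4
```

apply_moves --rows '[[[0, -0.003, 0], [0, 0, 0], 1]]'

```text
t: 20.5
position: [0.507, 0.1577, 0.1406]
orientation: [-0.04, 0.999, 0.003, 0.0]
wrist_force: [0.5, 13.6, 1.7]
gripper_width: 0.0003
finger_force: 6.5
```

apply_moves --rows '[[[0, -0.003, 0], [0, 0, 0], 1]]'

```text
t: 20.62
position: [0.507, 0.1576, 0.1408]
orientation: [-0.04, 0.999, 0.006, 0.0]
wrist_force: [-0.3, 19.8, 1.3]
gripper_width: 0.0001
finger_force: 10.0
```

The bar stops firmly after about 50 mm of travel. I back away and check.

apply_moves --rows '[[[0, 0.02, 0], [0, 0, 0], 1], [[0, 0.04, 0], [0, 0, 0], 1], [[0, 0, -0.05], [0, 0, 0], 1], [[0.04, 0.02, -0.05], [0, 0, 0], 1], [[0, 0, 0], [0, 0, 0], 1], [[0, 0, 0], [0, 0, 0], 1]]'

```text
t: 21.38
position: [0.4636, 0.2268, 0.2359]
orientation: [-0.039, 0.999, -0.001, -0.001]
wrist_force: [0.0, 0.5, -0.0]
gripper_width: 0.0007
finger_force: 0.0
```

```bash
python3 bs.py
python3 - <<'E'
from h import *
p=eyes.read_camera("scene")
cv2.imwrite("pics/s2.png",cv2.resize(p["frame"][80:280,140:410,::-1],(800,593),interpolation=cv2.INTER_CUBIC))
E
```

```text
t 21.38 bank -0.1225 0.2306 z 0.2359 yaw err deg 0.06 tilt [-0.001 -0.002] F bank 0.1 0.5 -0.0 w 0.000702470201772586
```

View pics/s2.png

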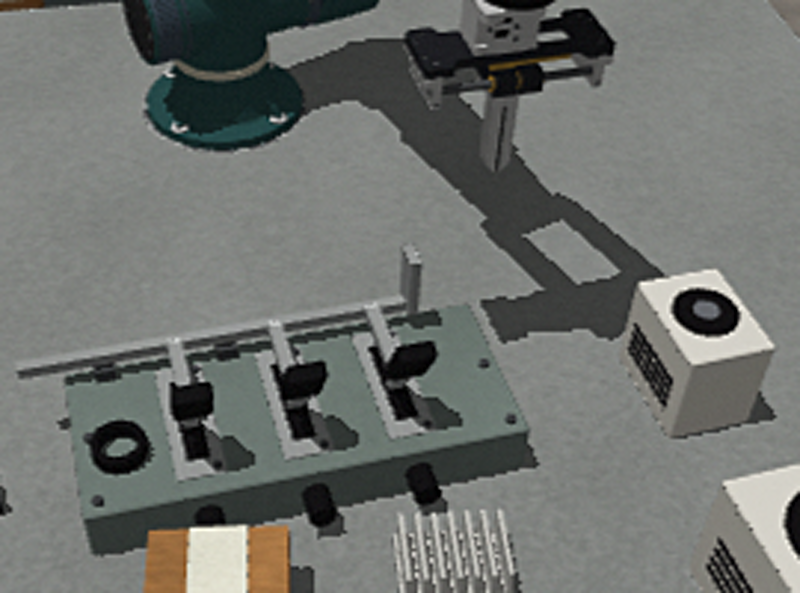

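The bar is home. Its prongs, at about (175,345), (275,330) and (375,312), lie behind the thrown levers, the handle is at (410,250), and nothing else has moved. I hand in.

```bash
python3 -c "
from cell import r
print(r.sign_off())"
```

```text
the job is handed in; nothing more can be done
None
```

The job is handed in at about 21 s of the 64 s allowed: all three levers are thrown to their far stops (free in the order right, mid, left), the lockout bar is pushed home to its stop, and the last picture shows the robot clear and the bystanders in view unmoved (sign-off returned no verdict).

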